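# Nest the conservator's three brush pots

## Task

Tidy the three eight-sided terracotta brush pots into one nest. First stand the fallen narrow pot upright on the table and let go of it; then lower the middle pot into the wide pot, and after that take the narrow pot again and lower it into the middle pot. Each must stand fully down and upright inside the next; set the pots down gently, do not drop them, leave the wide pot where it stands, and do not disturb the jar or the brush.

Things in the scene. Friction and masses are not known exactly. Their poses are not given: they have to be found in the camera images.
- wide_pot: Wide low eight-sided open pot, brown terracotta: 98 mm across flats (106 corners), 75 high, walls 6, inside 86 across flats, inner floor 8 above its underside; 0.5 kg, loose, upright on the table. Origin: centre of its underside; z: its axis, to the mouth; x, y: square to flats (one every 45 deg).
- middle_pot: Middle pot, same make: 68 mm across flats (74 corners), 95 high, walls 5, inside 58 across flats, inner floor 7 above its underside; about 0.3 kg. Upright on the table left or right of the wide pot. Fits into it at any turn; its rim then stands 28 above the wide rim. Origin: centre of its underside; z: its axis, to the mouth; x, y: square to flats (one every 45 deg).
- narrow_pot: Narrow tall pot, same make: 46 mm across flats (50 corners), 115 long, walls 5; 0.2 kg. Lies on a flat (two flats vertical), axis 23 above the table, mouth towards the robot, turned 5 to 55 deg to its right, beside the wide pot. Fits the middle pot at any turn; rim then 27 above its rim. Origin: centre of its underside; z: its axis, to the mouth; x, y: square to flats (one every 45 deg).
- jar: Bystander: amber glass jar with black cap, 56 mm across, 85 mm high, beyond the wide pot. Origin: centre of its underside.
- brush: Bystander: brush, 190 mm long, lying across in front of the robot. Origin under its middle; x along the brush.
There are look-alikes about, which are no part of the job. Leave any blue look-alike of the middle_pot alone.

How it is judged (in metres and radians):
On the way, in this order (a step that is already met when the one before it is completed fails the run):
1. the narrow pot stands upright on the table, let go (angle between narrow_pot's own z axis and vertical below 0.08 rad and height (world z) of narrow_pot below 0.005 m and linear speed of narrow_pot below 0.02 m/s and contact force between each of the arm, the fingers and narrow_pot below 0.1 N), for 0.3 s.
2. the middle pot stands fully down in the wide pot, let go (horizontal distance between middle_pot and wide_pot below 0.012 m and z of middle_pot in the frame of wide_pot between 0.004 and 0.012 m and angle between middle_pot's own z axis and vertical below 0.08 rad and angle between wide_pot's own z axis and vertical below 0.05 rad and height (world z) of wide_pot below 0.005 m and contact force between each of the arm, the fingers and middle_pot below 0.1 N), for 0.3 s.
3. the narrow pot stands fully down in the middle pot, which stands in the wide pot, let go (horizontal distance between middle_pot and wide_pot below 0.012 m and z of middle_pot in the frame of wide_pot between 0.004 and 0.012 m and angle between each of middle_pot, narrow_pot's own z axis and vertical below 0.08 rad and horizontal distance between narrow_pot and middle_pot below 0.01 m and z of narrow_pot in the frame of middle_pot between 0.003 and 0.011 m and angle between wide_pot's own z axis and vertical below 0.05 rad and height (world z) of wide_pot below 0.005 m and contact force between each of the arm, the fingers and narrow_pot below 0.1 N), for 0.3 s.
At the end, for the whole second after the job is handed in: Wide pot upright on the table within 60 mm of its start; middle pot in it and narrow pot in the middle one, each underside within 4 mm of resting on the inner floor below, axes within 12 mm (middle) and 10 mm (narrow), upright within 0.08 rad (wide 0.05); all at rest (horizontal distance between middle_pot and wide_pot below 0.012 m and z of middle_pot in the frame of wide_pot between 0.004 and 0.012 m and angle between each of middle_pot, narrow_pot's own z axis and vertical below 0.08 rad and horizontal distance between narrow_pot and middle_pot below 0.01 m and z of narrow_pot in the frame of middle_pot between 0.003 and 0.011 m and angle between wide_pot's own z axis and vertical below 0.05 rad and height (world z) of wide_pot below 0.005 m and linear speed of each of wide_pot, middle_pot, narrow_pot below 0.02 m/s and distance of wide_pot from where it was at the start of the episode below 0.06 m); the robot touches nothing.
It fails at once if the jar or the brush is moved more than 25 mm or tipped (distance of any of jar, brush from where it was at the start of the episode above 0.025 m or angle between jar's own z axis and vertical above 0.2 rad).
It fails at once if the wide pot is shoved more than 60 mm or tipped (0.3 rad) (distance of wide_pot from where it was at the start of the episode above 0.06 m or angle between wide_pot's own z axis and vertical above 0.3 rad).
It fails at once if the middle pot is tipped over (1 rad) (angle between middle_pot's own z axis and vertical above 1 rad).
It fails at once if the narrow pot drops onto the table, or a pot drops or is driven into the pot below, faster than 0.45 m/s (a fall of 10 mm) ((linear speed of narrow_pot above 0.45 m/s and height (world z) of narrow_pot below 0.015 m) or (linear speed of narrow_pot above 0.45 m/s and horizontal distance between narrow_pot and middle_pot below 0.02 m and z of narrow_pot in the frame of middle_pot below 0.05 m) or (linear speed of middle_pot above 0.45 m/s and horizontal distance between middle_pot and wide_pot below 0.02 m and z of middle_pot in the frame of wide_pot below 0.05 m)).
It also fails if it takes over 72 s, if anything falls off the work surface, if the arm or the gripper's body presses on something with over 40 N, if the wrist force passes 120 N, or if a joint passes its speed limit or range.

## Robot

A 6-joint arm with a two-finger parallel gripper is mounted at the origin on the work surface. World frame = base frame: x ahead of the robot, y to its left, z up, the work surface at z = 0. Lengths are in m, angles in degrees, forces in N, time in s.
With the tool pointing down it reaches from about 0.35 to 0.875 m from the base axis. Payload 15.5 kg.
Tool frame: the origin (TCP) lies on the mounting face of the last link; the fingertips stand 173 mm ahead of it and the grasp point (between the pads) lies 155 mm ahead of it (robot.tcp_to_grasp is the z of the grasp point in the tool frame, in m); z points along the fingers, y is the line along which they close (so a half turn about z gives the same grasp; the last joint's range is limited). The gripper opens to 85 mm and grips with 20 to 120 N. Pads are 22 mm wide; open, the fingers measure 114 mm over their backs; the gripper's body (76 mm by 85 mm) begins 54 mm behind the grasp point. The pads swing forward as they close: fully open they stand 13 mm farther back than shut.
Start: joints at [-73.081, 28.281, 77.091, -0, 74.628, -5.472], TCP at [0.238, -0.578, 0.405] pointing down, gripper open.
Joint ranges: [-166.48, 166.48], [-47.26, 123.95], [12.59, 153.08], [-70.14, 250.14], [6.76, 159.57], [-176.63, 176.63]. Speed limits (degrees/s): [108.29, 108.29, 147.25, 172.46, 172.46, 172.46].

## Interface

Orientations are given as [roll, pitch, yaw] about the fixed x, y, z axes, in that order (R = Rz(yaw) Ry(pitch) Rx(roll)).
In Python, from cell import robot, imaging, job_done gives the robot as it stands.
- The arm moves only by the tool drive_tool, never from a script. Its argument "motion" is a list of rows, each a list of 3 entries, a list of its own where there are three numbers: the shift along the world's x, y, z in mm, then the turn, a rotation vector about the world's x, y, z in rad, then the closure in counts, from 0 (fully open) to 255 (shut). A call has 1 to 8 rows; each row is the pose to reach, as a shift and turn from the pose commanded when the call began; what a row does not reach only later rows make up. A row lasts 1/8 s, in which the tool goes at most 62.5 mm and 10.7 degrees, less where a joint would pass 70% of its speed; a pose out of reach is approached as far as the arm can. A call with a gripper value outside its range is refused whole. The fingers move at their own pace and stop on an object; "squeeze" is the grip in N (left out, the last holds). Time passes only in rows, so rows that repeat a pose let the fingers close. It gives the time, the measured TCP pose, the force, the opening and the grip force at its end, in the units of the state.
- robot.observe(): the state, without advancing time (a new reading comes with each control period).
- imaging.capture(name): name is "side" or "top" or "wrist"; returns (picture, depth): 480x640x3 uint8, blue, green, red; 480x640 float32, m along the optical axis (not along the pixel's ray), 0 where there is no reading.
- imaging.get_calibration(name): a dict with "mtx" (3x3 intrinsics, pixels), "world_to_cam" (4x4, takes a point from world to camera coordinates). Camera axes: x right, y down, z forward; pixel columns grow to the right and rows downward; lengths in m; the calibration is good to about 2 mm. The wrist camera is an equidistant fisheye: a pixel r from the principal point sees the ray r / f radians off the axis. A picture is of the moment at which its call begins: read the wrist's pose just before it. get_calibration takes no time and is no camera call; for the wrist camera it gives the pose at the moment of the call.
- job_done(): hands the job in; it is judged then, once.
The state is a dict: "t": time; "qpos": joint angles; "qd": joint speeds; "tau": joint torques, N m; "position": TCP position; "ee_rot": TCP orientation; "force": force on the tool from outside, world axes, zero at the start; "wrist_torque": the same for the moment, N m; "opening": finger opening in m; "grasp_force": force on a finger pad.
Only numpy, scipy, OpenCV 4.12 (cv2) and the standard library are available. Lean on these libraries where they do the work, as an engineer would, in place of code of your own. Each camera call takes 0.05 s, during which the arm holds its last target. There are 200 camera calls.

## Working session

There is one attempt and no reset: what is moved stays moved. The work goes in short steps, Python scripts to look and compute and a tool call to move; the robot and the scene stay as the last step left them, time stands still between calls to the robot, and variables do not carry over. Pictures are saved under pics/ and viewed, at most 10 in all, crops included, and the job is handed in when it is done.

Besides the shell and the picture viewer there is one more tool, called after "Request:" in YAML: its name, and indented under it one key for each argument. drive_tool: Moves the arm, as the interface text tells. Its arguments: {"type":"object","properties":{"motion":{"type":"array","items":{"type":"array"}},"squeeze":{"type":"number"}},"required":["motion"]}

```bash
ls; mkdir -p pics
python3 - <<'E'
from cell import robot, imaging
import cv2,numpy as np
s=robot.observe();print(s)
ims=[]
for n in("side","top"):
    p,d=imaging.capture(n);c=imaging.get_calibration(n)
    np.savez(f"{n}0.npz",p=p,d=d,m=c["mtx"],w=c["world_to_cam"]);cv2.imwrite(f"pics/{n}0.png",p);print(n,c)
E
```

```text
pics
{'t': 0.0, 'qpos': array([-7.30808247e+01,  2.83147961e+01,  7.71282128e+01, -6.74619106e-04,
        7.46295437e+01, -5.47311523e+00]), 'qd': array([ 0.00231027, -0.01824689, -0.10481583,  0.02345906, -0.00639472,
        0.00525671]), 'tau': array([ 1.95346955e-03, -8.82142925e+01, -3.83860946e+01,  1.86995157e-04,
        1.01405286e-02, -4.94386211e-05]), 'position': array([ 0.23803262, -0.57772706,  0.40409469]), 'ee_rot': array([-1.79927716e+02, -6.27267739e-03,  2.23924658e+01]), 'force': array([-0.16742066,  0.39737937,  0.0236521 ]), 'wrist_torque': array([ 0.0027569 , -0.00623764,  0.04721444]), 'grasp_force': 0.0, 'opening': 0.08541795073196136}
side {'mtx': array([[581.17462106,   0.        , 319.25127439],
       [  0.        , 581.17462106, 234.79722809],
       [  0.        ,   0.        ,   1.        ]]), 'world_to_cam': array([[-0.9954787 , -0.0946739 ,  0.0076822 ,  0.57886477],
       [-0.07842073,  0.77355122, -0.62886302,  0.06481759],
       [ 0.05359434, -0.62662219, -0.77747816,  1.14411226],
       [ 0.        ,  0.        ,  0.        ,  1.        ]])}
top {'mtx': array([[571.17113561,   0.        , 320.75104907],
       [  0.        , 571.17113561, 223.63776845],
       [  0.        ,   0.        ,   1.        ]]), 'world_to_cam': array([[-0.02399101, -0.9996034 ,  0.01474695,  0.05373075],
       [-0.99743049,  0.02293759, -0.06786955,  0.55813832],
       [ 0.06750438, -0.01633731, -0.99758521,  1.1041972 ],
       [ 0.        ,  0.        ,  0.        ,  1.        ]])}
```

View pics/top0.png

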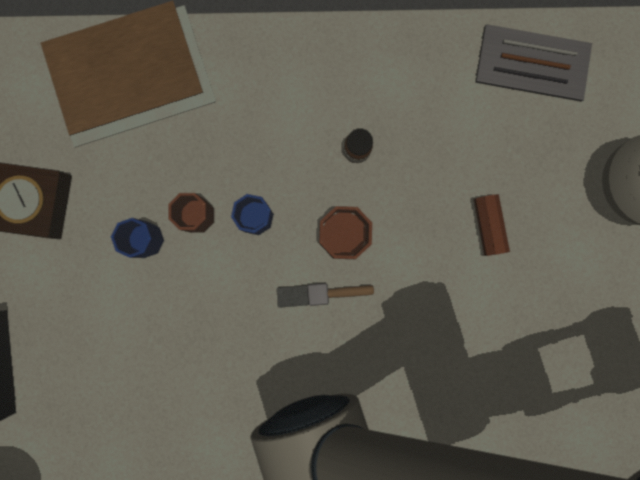

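View pics/side0.png

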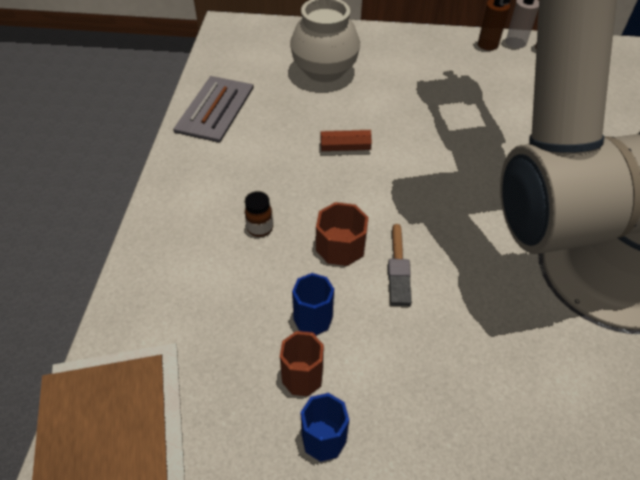

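Top view: wide pot (345,233), brown middle pot (191,212), narrow pot lying at (491,225), jar (358,145), brush (325,294). Things that could be mistaken: blue pots at (252,214) and (137,238) for the middle pot; the tray stick at (536,60) for the narrow pot. By the description I choose the brown pot (191,212) and the big lying one (491,225). Next I measure them and check with one crop.

```bash
cat > h.py <<'E'
import numpy as np,cv2
def load(n):
    z=np.load(n+".npz");return z["p"],z["d"],z["m"],z["w"]
def cloud(d,m,w):
    v,u=np.mgrid[0:480,0:640];P=np.stack([(u-m[0,2])/m[0,0]*d,(v-m[1,2])/m[1,1]*d,d],-1)
    return (P-w[:3,3])@w[:3,:3]
def red(p):
    h=cv2.cvtColor(p,cv2.COLOR_BGR2HSV);return ((h[...,0]<14)|(h[...,0]>172))&(h[...,1]>110)
E
python3 - <<'E'
from h import *
boxes={"top":{"wide":(310,200,385,265),"mid":(160,185,220,240),"nar":(465,185,520,265),"blue1":(225,185,280,240),"blue2":(105,210,165,265),"jar":(335,120,380,170),"brush":(270,275,385,315)},
"side":{"wide":(310,195,375,270),"mid":(275,325,330,400),"nar":(310,120,380,160)}}
for n in boxes:
    p,d,m,w=load(n+"0");C=cloud(d,m,w)
    for k,(a,b,c,e) in boxes[n].items():
        X=C[b:e,a:c].reshape(-1,3);ok=(d[b:e,a:c].ravel()>0)&(X[:,2]>.008)
        if k in("wide","mid","nar"): ok&=red(p)[b:e,a:c].ravel()
        X=X[ok]
        top=np.percentile(X[:,2],98);R=X[X[:,2]>top-.008]
        (cx,cy),(W,H),ang=cv2.minAreaRect((R[:,:2]*1000).astype(np.float32))
        (ex,ey),r=cv2.minEnclosingCircle((R[:,:2]*1000).astype(np.float32))
        print(n,k,len(X),"top %.3f"%top,"rect",np.round([cx,cy,W,H,ang],1),"circ",np.round([ex,ey,r],1), "mn",X.min(0).round(3),"mx",X.max(0).round(3))
p,d,m,w=load("top0")
a=cv2.resize(p[180:280,100:200],(400,400),interpolation=3);b=cv2.resize(p[180:280,440:540],(400,400),interpolation=3)
cv2.imwrite("pics/crop1.png",np.hstack([a,b]))
E
```

```text
top wide 1189 top 0.078 rect [538.7  -3.6  95.7  95.3  85.8] circ [537.8  -4.2  51.4] mn [ 0.49  -0.053  0.008] mx [0.586 0.044 0.08 ]
top mid 461 top 0.098 rect [582.  286.2  66.2  64.7  88.9] circ [582.5 286.4  35.5] mn [0.549 0.253 0.008] mx [0.615 0.319 0.1  ]
top nar 1336 top 0.049 rect [ 548.9 -292.3  111.9   36.5    8.8] circ [ 549.3 -294.4   56.4] mn [ 0.492 -0.321  0.024] mx [ 0.606 -0.263  0.052]
top blue1 879 top 0.098 rect [577.  171.1  68.1  67.8  32.4] circ [576.9 170.8  35.9] mn [0.541 0.135 0.008] mx [0.612 0.206 0.1  ]
top blue2 1347 top 0.098 rect [537.8 389.   68.9  68.5  18.7] circ [537.9 388.7  36.7] mn [0.501 0.352 0.008] mx [0.574 0.425 0.101]
top jar 822 top 0.089 rect [709.  -34.4  48.5  47.5   1.8] circ [708.9 -34.   25.3] mn [ 0.68  -0.062  0.01 ] mx [ 0.733 -0.006  0.091]
top brush 1501 top 0.023 rect [422.8  35.6  41.7 188.9   2.6] circ [419.8  35.6  94.6] mn [ 0.399 -0.059  0.008] mx [0.443 0.131 0.026]
side wide 2330 top 0.076 rect [539.2  -1.2  98.   99.1  42.6] circ [ 5.372e+02 -5.000e-01  5.270e+01] mn [ 0.491 -0.053  0.008] mx [0.587 0.05  0.079]
side mid 2118 top 0.096 rect [582.7 289.   68.   68.2  46. ] circ [583.1 289.   36.7] mn [0.549 0.254 0.008] mx [0.616 0.324 0.099]
side nar 964 top 0.048 rect [ 549.2 -287.6  112.5   33.     8.4] circ [ 548.9 -285.4   56.7] mn [ 0.492 -0.31   0.01 ] mx [ 0.605 -0.258  0.05 ]
```

View pics/crop1.png

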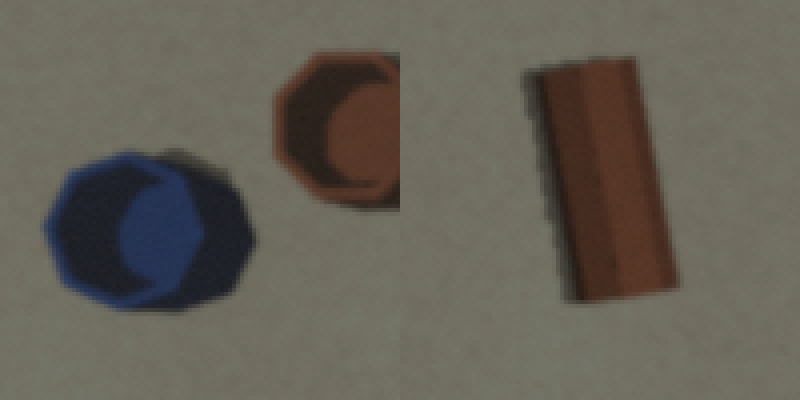

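Crop: left half shows the blue look-alike, with the brown middle pot at its right edge (top image 190,212). Right half shows the narrow pot lying at (491,225), its near end turned to the robot's right at about 8.6°. The sizes agree with the descriptions, so I'll plan the move.

```bash
cat >> h.py <<'E'
from scipy.spatial.transform import Rotation as Ro
def state():
    from cell import robot
    s=robot.observe();return np.array(s["position"])*1000,Ro.from_euler("xyz",s["ee_rot"],degrees=True),s
def target(G,yaw,tilt,L=155):
    """grasp point mm; tool yaw deg; tilt deg from down, + = pointing away along yaw"""
    R=Ro.from_euler("z",yaw,degrees=True)*Ro.from_euler("y",-tilt,degrees=True)*Ro.from_euler("x",180,degrees=True)
    return np.array(G)-L*R.apply([0,0,1]),R
def delta(T,R,p0,R0):
    return (T-p0).round(1),(R*R0.inv()).as_rotvec().round(3)
E
python3 - <<'E'
from h import *
p0,R0,s=state();G=np.array([521.8,-294.1,23.])
e=np.array([np.cos(.150),np.sin(.150),0])
a=np.array([*(np.cos(np.radians(40))*e[:2]),-np.sin(np.radians(40))])
for g,t in((G-90*a,50),(G,50),(G+[0,0,100],50),(G+[0,0,100],-40)):
    T,R=target(g,8.6,t);print(T.round(1),R.apply([0,0,1]).round(3),*delta(T,R,p0,R0))
    p0,R0=T,R
E
```

```text
[ 336.2 -322.2  180.5] [ 0.757  0.115 -0.643] [  98.2  255.6 -223.7] [ 0.233 -0.843 -0.226]
[ 404.4 -311.9  122.6] [ 0.757  0.115 -0.643] [ 68.2  10.3 -57.9] [0. 0. 0.]
[ 404.4 -311.9  222.6] [ 0.757  0.115 -0.643] [  0.   0. 100.] [0. 0. 0.]
[ 620.3 -279.2  241.7] [-0.636 -0.096 -0.766] [215.9  32.7  19.1] [-0.235  1.553  0.   ]
```

Request:
drive_tool:
  motion:
    - [[50,128,-60],[0.116,-0.42,-0.113],0]
    - [[98,256,-150],[0.233,-0.843,-0.226],0]
    - [[98,256,-224],[0.233,-0.843,-0.226],0]
    - [[98,256,-224],[0.233,-0.843,-0.226],0]
    - [[98,256,-224],[0.233,-0.843,-0.226],0]
    - [[98,256,-224],[0.233,-0.843,-0.226],0]
    - [[98,256,-224],[0.233,-0.843,-0.226],0]
    - [[98,256,-224],[0.233,-0.843,-0.226],0]
  squeeze: 50

```text
t: 1.1
position: [0.3361, -0.3204, 0.1793]
ee_rot: [-179.6, -49.9, 8.3]
force: [0.1, -0.5, -0.4]
opening: 0.0855
grasp_force: 0.0
```

Run:
```python
from h import *
from cell import imaging
p0,R0,s=state();print(s["qpos"].round(1),p0.round(1),R0.apply([0,0,1]).round(3))
c=imaging.get_calibration("wrist");p,d=imaging.capture("wrist");np.savez("wr1.npz",p=p,d=d,m=c["mtx"],w=c["world_to_cam"]);cv2.imwrite("pics/wr1.png",p)
T,R=target([521.8,-294.1,23],8.6,50);print(*delta(T,R,p0,R0))
```

```text
[-66.4  44.1 121.5  92.3  47.8 -70.7] [ 336.1 -320.4  179.3] [ 0.756  0.117 -0.644]
[ 68.3   8.6 -56.7] [-0.004 -0.002 -0.   ]
```

View pics/wr1.png

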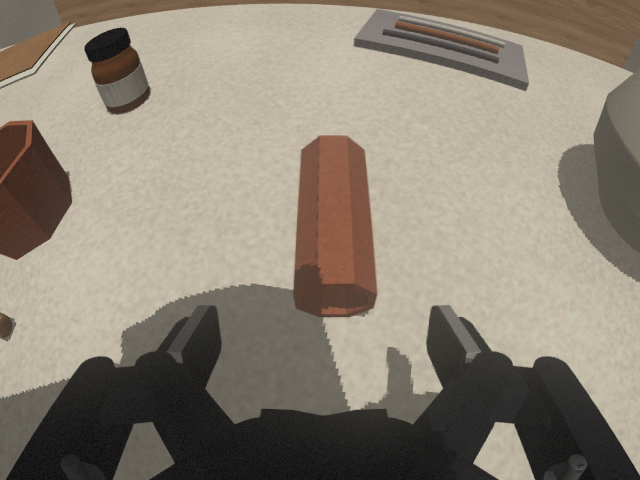

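The wrist view shows the narrow pot centred at (335,220), with its mouth near the fingers at (335,300). The finger midpoint is about (322,330). I'll measure the lateral offset from the depth.

```bash
cat >> h.py <<'E'
def wcloud(d,m,w):
    v,u=np.mgrid[0:480,0:640];x=(u-m[0,2])/m[0,0];y=(v-m[1,2])/m[1,1];r=np.hypot(x,y)+1e-9
    P=np.stack([x/r*np.tan(r)*d,y/r*np.tan(r)*d,d],-1)
    return (P-w[:3,3])@w[:3,:3]
E
python3 - <<'E'
from h import *
p,d,m,w=load("wr1");print(m.round(1).tolist(),np.linalg.inv(w)[:3,3].round(3))
C=wcloud(d,m,w)[125:325,280:390]*1000;k=red(p)[125:325,280:390]&(C[...,2]>8)
X=C[k];print(len(X),np.percentile(X[:,2],[2,98]).round(1))
print(cv2.minAreaRect(X[:,:2].astype(np.float32)))
t=X[X[:,2]>43];print(len(t),cv2.minAreaRect(t[:,:2].astype(np.float32)))
p0,R0,s=state();print(R0.apply([0,1,0]).round(3))
E
```

```text
[[371.6, 0.0, 323.5], [0.0, 371.6, 244.2], [0.0, 0.0, 1.0]] [ 0.407 -0.31   0.217]
9660 [34.8 48.4]
((507.198974609375, -299.8465881347656), (202.02359008789062, 45.05475997924805), 8.366118431091309)
6620 ((507.1329345703125, -299.3858642578125), (202.03472900390625, 30.01356315612793), 8.315042495727539)
[ 0.149 -0.989 -0.002]
```

Request:
drive_tool:
  motion:
    - [[23,2,-19],[0,0,0],0]
    - [[46,4,-38],[0,0,0],0]
    - [[68,6,-56],[0,0,0],0]
    - [[68,6,-56],[0,0,0],0]
    - [[68,6,-56],[0,0,0],255]
    - [[68,6,-56],[0,0,0],255]
    - [[68,6,-56],[0,0,0],255]
    - [[68,6,-56],[0,0,0],255]
  squeeze: 50

```text
t: 2.15
position: [0.4036, -0.3163, 0.1255]
ee_rot: [179.9, -50.0, 8.5]
force: [-6.4, -1.6, 9.4]
opening: 0.0453
grasp_force: 50.2
```

Run:
```python
from h import *
p0,R0,s=state();print(s["qpos"].round(1),p0.round(1),s["opening"],s["grasp_force"],s["force"])
```

```text
[-57.8  51.2 116.4 103.1  46.1 -74.2] [ 403.6 -316.3  125.5] 0.04531324944238901 50.20841027740971 [-6.44313859 -1.62415406  9.43967987]
```

Request:
drive_tool:
  motion:
    - [[0,0,10],[0,0,0],255]
    - [[0,0,35],[0,0,0],255]
    - [[0,0,70],[0,0,0],255]
    - [[0,0,105],[0,0,0],255]
    - [[0,0,105],[0,0,0],255]

```text
t: 2.78
position: [0.404, -0.3161, 0.2323]
ee_rot: [179.6, -50.1, 8.8]
force: [0.1, 0.3, -3.2]
opening: 0.0452
grasp_force: 51.5
```

Run:
```python
from h import *
p0,R0,s=state();print(s["qpos"].round(1),p0.round(1),s["opening"],s["force"].round(1))
G=p0+155*R0.apply([0,0,1]);print(G)
for t in range(41,-41,-9):
    T,R=target(G,8.5,t);print(t,*delta(T,R,p0,R0))
T,R=target(G,8.5,-40);print(-40,*delta(T,R,p0,R0))
```

```text
[-57.8  37.2 115.5  88.5  44.5 -53.6] [ 404.  -316.1  232.3] 0.04521999877527726 [ 0.1  0.3 -3.2]
[ 521.59382912 -298.83195582  132.78644825]
41 [17.   2.2 17.5] [-0.019  0.157 -0.001]
32 [36.4  5.1 32. ] [-0.043  0.313 -0.001]
23 [57.7  8.3 43.2] [-0.066  0.468 -0.002]
14 [80.5 11.7 50.9] [-0.089  0.623 -0.002]
5 [104.3  15.2  54.9] [-0.113  0.779 -0.002]
-4 [128.3  18.8  55.2] [-0.136  0.934 -0.003]
-13 [152.1  22.4  51.6] [-0.159  1.089 -0.003]
-22 [175.   25.8  44.2] [-0.183  1.245 -0.003]
-31 [196.6  29.   33.4] [-0.206  1.4   -0.003]
-40 [216.2  32.   19.3] [-0.23   1.555 -0.004]
-40 [216.2  32.   19.3] [-0.23   1.555 -0.004]
```

Request:
drive_tool:
  motion:
    - [[17,2,17],[-0.019,0.157,-0.001],255]
    - [[36,5,32],[-0.043,0.313,-0.001],255]
    - [[58,8,43],[-0.066,0.468,-0.002],255]
    - [[80,12,51],[-0.089,0.623,-0.002],255]
    - [[104,15,55],[-0.113,0.779,-0.002],255]
    - [[128,19,55],[-0.136,0.934,-0.003],255]
    - [[128,19,55],[-0.136,0.934,-0.003],255]

```text
t: 3.65
position: [0.5333, -0.2966, 0.2846]
ee_rot: [-179.5, 0.8, 8.5]
force: [-0.6, 2.0, -3.6]
opening: 0.0454
grasp_force: 51.6
```

Run:
```python
from h import *
p0,R0,s=state();print(s["qpos"].round(1),p0.round(1),s["opening"],s["force"].round(1),R0.apply([0,0,1]).round(3))
G=np.array([522,-299,133.])
for t in (-13,-22,-31,-40):
    T,R=target(G,8.5,t);print(t,*delta(T,R,p0,R0))
```

```text
[-34.6  34.9  86.2  -0.2  59.8  47. ] [ 533.3 -296.6  284.6] 0.04544194483425365 [-0.6  2.  -3.6] [-0.014  0.006 -1.   ]
-13 [23.2  2.8 -0.6] [-0.039  0.21   0.001]
-22 [46.1  6.2 -7.9] [-0.063  0.365  0.001]
-31 [ 67.7   9.4 -18.8] [-0.086  0.521  0.002]
-40 [ 87.2  12.4 -32.9] [-0.109  0.676  0.003]
```

Request:
drive_tool:
  motion:
    - [[23,3,-1],[-0.039,0.21,0.001],255]
    - [[46,6,-8],[-0.063,0.365,0.001],255]
    - [[68,9,-19],[-0.086,0.521,0.002],255]
    - [[87,12,-33],[-0.109,0.676,0.003],255]
    - [[87,12,-33],[-0.109,0.676,0.003],255]
    - [[87,12,-33],[-0.109,0.676,0.003],255]
    - [[87,12,-33],[-0.109,0.676,0.003],255]

```text
t: 4.53
position: [0.6183, -0.2854, 0.2528]
ee_rot: [-179.9, 39.5, 8.5]
force: [-0.4, -0.0, -1.3]
opening: 0.0455
grasp_force: 52.0
```

Run:
```python
from h import *
from cell import imaging
p0,R0,s=state();print(s["qpos"].round(1),p0.round(1),s["opening"],s["force"].round(1),R0.apply([0,0,1]).round(3),R0.apply([0,1,0]).round(3))
print(p0+155*R0.apply([0,0,1]))
p,d=imaging.capture("side");c=imaging.get_calibration("side");np.savez("side1.npz",p=p,d=d,m=c["mtx"],w=c["world_to_cam"])
C=cloud(d,c["mtx"],c["world_to_cam"])*1000
k=red(p)&(C[...,2]>12)&(C[...,1]<-200)&(C[...,1]>-400)&(C[...,0]<650)&(C[...,0]>420)
X=C[k];print(len(X),X.min(0),X.max(0))
for lo in range(10,160,12):
    q=X[(X[:,2]>=lo)&(X[:,2]<lo+12)]
    if len(q)>8: print(lo,len(q),np.percentile(q[:,:2],[3,50,97],axis=0).round(1).tolist())
cv2.imwrite("pics/side1.png",cv2.resize(p[40:260,200:500],(800,587)))
```

```text
[-25.   50.4  62.7 -20.8 100.7  58.9] [ 618.3 -285.4  252.8] 0.045472846113299305 [-0.4 -0.  -1.3] [-0.63  -0.092 -0.771] [ 0.146 -0.989 -0.002]
[ 520.72392115 -299.63466044  133.21892894]
759 [ 495.69474504 -330.75910944   46.66944892] [ 538.44597411 -237.4661462   186.34485725]
46 59 [[498.9, -286.0], [518.3, -278.2], [535.6, -272.5]]
58 80 [[498.3, -286.6], [517.1, -277.9], [536.7, -272.6]]
70 77 [[498.4, -286.6], [517.9, -278.4], [538.1, -273.1]]
82 82 [[497.9, -286.8], [517.4, -278.0], [536.6, -273.4]]
94 82 [[497.9, -286.7], [517.2, -278.3], [537.2, -274.3]]
106 57 [[498.6, -287.0], [523.9, -279.2], [537.9, -273.3]]
118 16 [[497.4, -306.6], [528.2, -283.0], [536.0, -272.4]]
130 54 [[496.7, -320.4], [510.4, -314.8], [528.1, -278.5]]
142 117 [[497.7, -321.3], [511.6, -313.5], [532.1, -275.6]]
154 121 [[496.3, -319.5], [514.2, -291.4], [535.4, -268.2]]
```

View pics/side1.png

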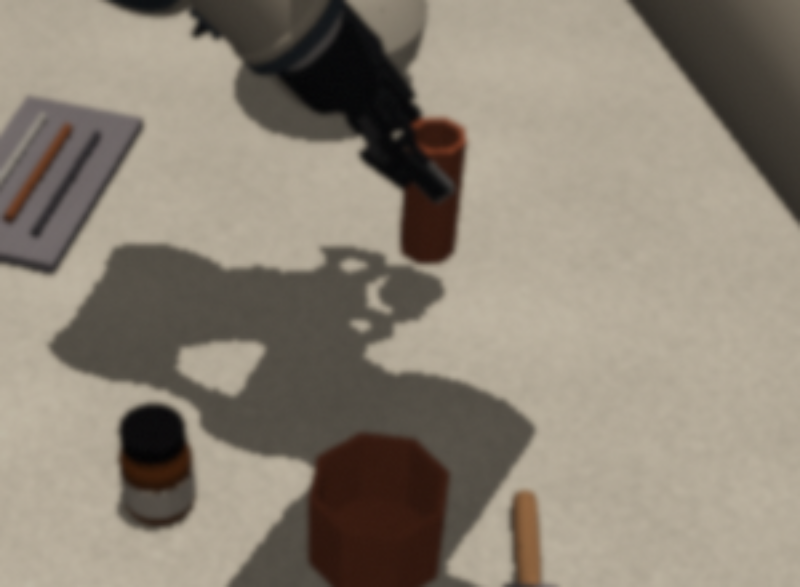

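The narrow pot hangs upright in the fingers, with its base about 46 mm above the table and edges vertical. I'll lower it gently.

Request:
drive_tool:
  motion:
    - [[0,0,-15],[0,0,0],255]
    - [[0,0,-30],[0,0,0],255]
    - [[0,0,-38],[0,0,0],255]
    - [[0,0,-41],[0,0,0],255]
    - [[0,0,-43],[0,0,0],255]
    - [[0,0,-44],[0,0,0],255]
    - [[0,0,-44],[0,0,0],255]

```text
t: 5.45
position: [0.6191, -0.2849, 0.2079]
ee_rot: [-179.9, 39.7, 8.5]
force: [-0.0, -0.1, -2.7]
opening: 0.0454
grasp_force: 52.0
```

Request:
drive_tool:
  motion:
    - [[0,0,-1],[0,0,0],255]
    - [[0,0,-2],[0,0,0],255]
    - [[0,0,-2],[0,0,0],255]

```text
t: 5.82
position: [0.6192, -0.2848, 0.2066]
ee_rot: [-179.9, 39.7, 8.5]
force: [0.6, 2.3, 8.4]
opening: 0.0454
grasp_force: 52.9
```

Request:
drive_tool:
  motion:
    - [[0,0,0],[0,0,0],180]
    - [[0,0,0],[0,0,0],90]
    - [[0,0,0],[0,0,0],0]
    - [[0,0,0],[0,0,0],0]
    - [[0,0,0],[0,0,0],0]
    - [[25,4,31],[0,0,0],0]
    - [[50,8,62],[0,0,0],0]
    - [[70,10,110],[0,0,0],0]
  squeeze: 30

```text
t: 6.82
position: [0.6896, -0.2745, 0.3155]
ee_rot: [-179.7, 39.8, 8.6]
force: [-0.0, -0.6, 0.4]
opening: 0.0853
grasp_force: 0.0
```

Run:
```python
from h import *
from cell import imaging
p0,R0,s=state();print(s["t"],p0.round(1),s["opening"],s["force"].round(1))
for n in("side","top"):
    p,d=imaging.capture(n);c=imaging.get_calibration(n);np.savez(n+"2.npz",p=p,d=d,m=c["mtx"],w=c["world_to_cam"])
    C=cloud(d,c["mtx"],c["world_to_cam"])*1000
    k=red(p)&(C[...,2]>12)&(C[...,1]<-200)&(C[...,1]>-400)&(C[...,0]<650)&(C[...,0]>420)
    X=C[k];t=X[X[:,2]>108];print(n,len(X),X.max(0),len(t),cv2.minAreaRect(t[:,:2].astype(np.float32)) if len(t) else 0)
    for lo in range(12,120,20):
        q=X[(X[:,2]>=lo)&(X[:,2]<lo+20)]
        if len(q)>8: print(lo,len(q),np.percentile(q[:,:2],[3,50,97],axis=0).round(1).tolist())
T,R=target([582.4,287.6,250],0,0);print(*delta(T,R,p0,R0))
```

```text
6.825 [ 689.6 -274.5  315.5] 0.08528342346456659 [-0.  -0.6  0.4]
side 853 [ 539.15134901 -269.36584308  117.78284883] 150 ((517.6072998046875, -296.7371826171875), (42.09376907348633, 51.06882858276367), 3.509854555130005)
12 115 [[498.9, -285.8], [517.1, -277.5], [537.7, -271.9]]
32 121 [[498.5, -286.5], [519.9, -277.8], [538.6, -272.5]]
52 129 [[499.3, -287.1], [517.4, -277.4], [537.5, -272.3]]
72 147 [[499.1, -317.7], [518.2, -278.5], [538.2, -272.2]]
92 263 [[499.6, -319.3], [518.8, -285.6], [537.2, -272.7]]
112 78 [[497.2, -316.6], [515.8, -285.9], [538.3, -273.0]]Traceback (most recent call last):
  File "<stdin>", line 8, in <module>
    return umr_maximum(a, axis, None, out, keepdims, initial, where)
ValueError: zero-size array to reduction operation maximum which has no identity
```

Run:
```python
from h import *
p0,R0,s=state()
T,R=target([582.4,287.6,200],90,0);print(T,*delta(T,R,p0,R0))
p,d,m,w=load("top0");C=cloud(d,m,w)*1000
def ori(n,box,z):  # flat orientation of octagon rim mod 45
    p,d,m,w=load(n);C=cloud(d,m,w)*1000;a,b,c,e=box
    X=C[b:e,a:c].reshape(-1,3);X=X[red(p)[b:e,a:c].ravel()&(X[:,2]>z-9)][:,:2]
    A=np.radians(np.arange(0,45,1.));W=[]
    for t in A:
        W.append(sum(np.ptp(X@[np.cos(t+k*np.pi/4),np.sin(t+k*np.pi/4)]) for k in range(4))/4)
    i=np.argmin(W);print(n,i,W[i],max(W))
ori("top0",(160,185,220,240),95);ori("side0",(275,325,330,400),95);ori("side2",(310,50,420,160),115)
```

```text
[582.4 287.6 355. ] [-108.7  562.3   33.9] [ 0.566 -0.484  1.363]
top0 13 191.51600488576094 194.76223786296418
side0 4 305.83218228860824 320.9403799242947
side2 1 643.1729016434755 688.8085631139666
```

Request:
drive_tool:
  motion:
    - [[-10,50,34],[0.07,-0.06,0.17],0]
    - [[-22,110,34],[0.14,-0.12,0.34],0]
    - [[-35,170,34],[0.21,-0.18,0.51],0]
    - [[-46,230,34],[0.28,-0.24,0.68],0]
    - [[-57,290,34],[0.35,-0.3,0.85],0]
    - [[-68,350,34],[0.42,-0.36,1.02],0]
    - [[-80,410,34],[0.49,-0.42,1.19],0]
    - [[-92,470,34],[0.566,-0.484,1.363],0]

```text
t: 7.92
position: [0.5962, 0.197, 0.3497]
ee_rot: [-179.0, 1.5, 87.8]
force: [0.8, -0.2, -0.2]
opening: 0.0855
grasp_force: 0.0
```

Run:
```python
from h import *
p0,R0,s=state()
T,R=target([582.4,287.6,200],90,0);print(s["qpos"].round(1),*delta(T,R,p0,R0))
```

```text
[13.1 31.9 79.8 -1.2 69.7 15.8] [-13.8  90.6   5.3] [ 0.025 -0.019  0.039]
```

Request:
drive_tool:
  motion:
    - [[-14,45,5],[0.025,-0.019,0.039],0]
    - [[-14,91,5],[0.025,-0.019,0.039],0]
    - [[-14,91,5],[0.025,-0.019,0.039],0]
    - [[-14,91,5],[0.025,-0.019,0.039],0]

```text
t: 8.43
position: [0.5829, 0.2858, 0.3544]
ee_rot: [-179.9, 0.2, 89.7]
force: [-1.3, -0.0, -0.8]
opening: 0.0852
grasp_force: 0.0
```

```bash
cat >> h.py <<'E'
def octfit(X,S):
    """rim points (mm, xy), flats S apart: centre and flat direction mod 45 by support lines"""
    from scipy.optimize import least_squares
    th=np.arange(8)*np.pi/4
    hull=cv2.convexHull(X.astype(np.float32))[:,0];
    f=lambda q:np.max([(hull-q[:2])@[np.cos(q[2]+t),np.sin(q[2]+t)] for t in th],axis=0)-S/2
    # dense points along hull edges
    L=np.vstack([hull+(np.roll(hull,-1,0)-hull)*k for k in np.linspace(0,.95,20)]);hull=L
    best=min((least_squares(f,[*((X.max(0)+X.min(0))/2),a],loss="soft_l1") for a in np.radians([0,11,22,34])),key=lambda r:r.cost)
    return best.x[:2].round(1),np.degrees(best.x[2])%45,np.sqrt(np.mean(best.fun**2))
E
python3 - <<'E'
from h import *
from cell import imaging
p0,R0,s=state();c=imaging.get_calibration("wrist");p,d=imaging.capture("wrist");np.savez("wr2.npz",p=p,d=d,m=c["mtx"],w=c["world_to_cam"])
C=wcloud(d,c["mtx"],c["world_to_cam"])*1000
k=red(p)&(C[...,2]>88)&(np.hypot(C[...,0]-582,C[...,1]-288)<60);X=C[k];print(len(X),X.mean(0),X[:,2].max())
print(octfit(X[:,:2],68),s["position"],s["ee_rot"])
q=p.copy();q[k]=(0,255,0);cv2.imwrite("pics/wr2.png",q)
E
```

```text
1444 [582.44980893 289.61604537  96.32511896] 98.58021596843592
(array([583.8, 287.7]), np.float64(1.653229295309452), np.float64(0.8052464083074896)) [0.58290346 0.28577833 0.35436429] [-1.79874373e+02  1.51129027e-01  8.97040355e+01]
```

View pics/wr2.png

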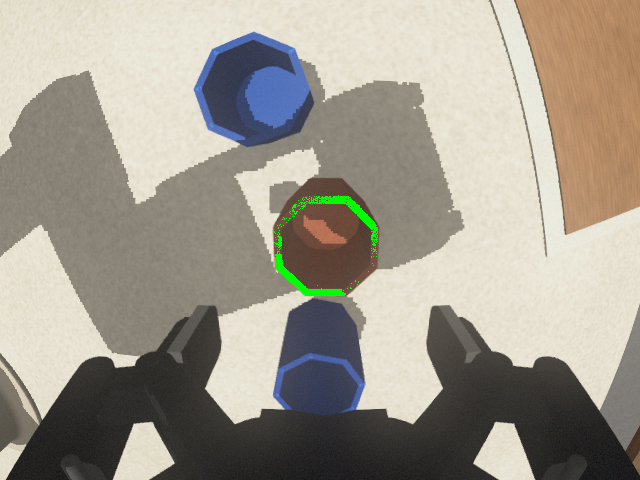

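The wrist view shows the brown middle pot's rim at (326,245), with blue look-alikes at (253,90) and (320,380). The fitted centre is (583.8, 287.7) with flats at 1.7°. I'll grip it from above.

Request:
drive_tool:
  motion:
    - [[1,2,-40],[0,0,0.033],0]
    - [[1,2,-80],[0,0,0.033],0]
    - [[1,2,-105],[0,0,0.033],0]
    - [[1,2,-119],[0,0,0.033],0]
    - [[1,2,-119],[0,0,0.033],0]
    - [[1,2,-119],[0,0,0.033],255]
    - [[1,2,-119],[0,0,0.033],255]
    - [[1,2,-119],[0,0,0.033],255]
  squeeze: 50

```text
t: 9.48
position: [0.5844, 0.2881, 0.2372]
ee_rot: [180.0, 0.1, 91.6]
force: [-2.7, -2.5, 6.6]
opening: 0.0671
grasp_force: 56.2
```

Request:
drive_tool:
  motion:
    - [[0,0,8],[0,0,0],255]
    - [[0,0,25],[0,0,0],255]
    - [[0,0,60],[0,0,0],255]
    - [[0,0,100],[0,0,0],255]
    - [[0,0,130],[0,0,0],255]
    - [[0,0,130],[0,0,0],255]

```text
t: 10.22
position: [0.5845, 0.2883, 0.3693]
ee_rot: [179.8, 0.0, 91.6]
force: [-0.2, -0.1, -3.7]
opening: 0.0674
grasp_force: 57.2
```

Run:
```python
from h import *
from cell import imaging
p0,R0,s=state();print(s["t"],p0,s["ee_rot"],s["force"].round(1),s["opening"])
for n in("wrist","side"):
    c=imaging.get_calibration(n);p,d=imaging.capture(n);np.savez(n+"3.npz",p=p,d=d,m=c["mtx"],w=c["world_to_cam"])
    C=(wcloud if n=="wrist" else cloud)(d,c["mtx"],c["world_to_cam"])*1000
    k=red(p)&(C[...,2]>100)&(np.hypot(C[...,0]-583,C[...,1]-288)<60);X=C[k];top=np.percentile(X[:,2],99)
    r=X[X[:,2]>top-9];print(n,len(X),top,X[:,2].min(),octfit(r[:,:2],68),len(r))
    k=red(p)&(C[...,2]>66)&(C[...,2]<82)&(np.hypot(C[...,0]-538,C[...,1]+3)<70);X=C[k]
    if len(X)>30:print("wide",len(X),octfit(X[:,:2],98))
```

```text
10.225 [584.48100293 288.34266575 369.30199945] [1.79797648e+02 1.32757131e-02 9.15872362e+01] [-0.2 -0.1 -3.7] 0.06744615935165373
wrist 23775 229.64572345505377 137.05113516489658 (array([585.1, 288.8]), np.float64(44.135707931908456), np.float64(1.264490749196368)) 8308
side 2633 268.2093307454032 130.59104971012323 (array([571.8, 298.1]), np.float64(33.67974580000139), np.float64(7.841954305387052)) 43
wide 233 (array([540.1,  -0.7]), np.float64(42.55192415476995), np.float64(7.006286265710659))
```

Request:
drive_tool:
  motion:
    - [[-4,-25,20],[0,0,0],255]
    - [[-11,-70,20],[0,0,0],255]
    - [[-19,-120,20],[0,0,0],255]
    - [[-27,-170,20],[0,0,0],255]
    - [[-35,-220,20],[0,0,0],255]
    - [[-42,-265,20],[0,0,0],255]
    - [[-45,-285,20],[0,0,0],255]
    - [[-46,-291,20],[0,0,0],255]

```text
t: 11.32
position: [0.5376, -0.004, 0.3847]
ee_rot: [-179.8, 0.1, 91.5]
force: [0.6, 0.9, -3.1]
opening: 0.0673
grasp_force: 57.5
```

Request:
drive_tool:
  motion:
    - [[0,0,-10],[0,0,0],255]
    - [[0,0,-20],[0,0,0],255]
    - [[0,0,-20],[0,0,0],255]

```text
t: 11.7
position: [0.5378, -0.0021, 0.3644]
ee_rot: [-179.8, 0.1, 91.6]
force: [-0.4, 1.0, -3.3]
opening: 0.0671
grasp_force: 57.5
```

Run:
```python
from h import *
from cell import imaging
p0,R0,s=state();print(s["t"],p0,s["ee_rot"],s["force"].round(1),s["opening"])
ims=[]
for n in("wrist","side","top"):
    c=imaging.get_calibration(n);p,d=imaging.capture(n);np.savez(n+"4.npz",p=p,d=d,m=c["mtx"],w=c["world_to_cam"])
    C=(wcloud if n=="wrist" else cloud)(d,c["mtx"],c["world_to_cam"])*1000
    for nm,a,b,S in(("wide",66,82,98),("mid",214,236,68)):
        k=red(p)&(C[...,2]>a)&(C[...,2]<b)&(np.hypot(C[...,0]-538,C[...,1]+3)<60);X=C[k]
        if len(X)>30:print(n,nm,len(X),octfit(X[:,:2],S),X.min(0).round(),X.max(0).round())
    if n!="top": ims.append(cv2.resize(p if n=="wrist" else p[100:340,180:500],(400,300)))
cv2.imwrite("pics/c4.png",np.hstack(ims))
```

```text
11.7 [537.8483713   -2.1486576  364.39486539] [-1.79775921e+02  9.96405765e-02  9.16405352e+01] [-0.4  1.  -3.3] 0.06705475146327132
wrist wide 1138 (array([539.,  -4.]), np.float64(41.999062720828924), np.float64(5.908854493124116)) [491. -14.  66.] [589.  46.  78.]
wrist mid 8374 (array([537.5,  -2.1]), np.float64(43.91146333588339), np.float64(1.0661153335562634)) [504. -33. 214.] [571.  32. 226.]
side wide 394 (array([538.7,   0.8]), np.float64(7.664336022609322), np.float64(2.8427187762202206)) [492. -35.  66.] [587.  50.  79.]
side mid 472 (array([ 5.366e+02, -4.000e-01]), np.float64(0.14818956849340736), np.float64(0.9155402258110285)) [503. -37. 214.] [571.  35. 228.]
```

View pics/c4.png

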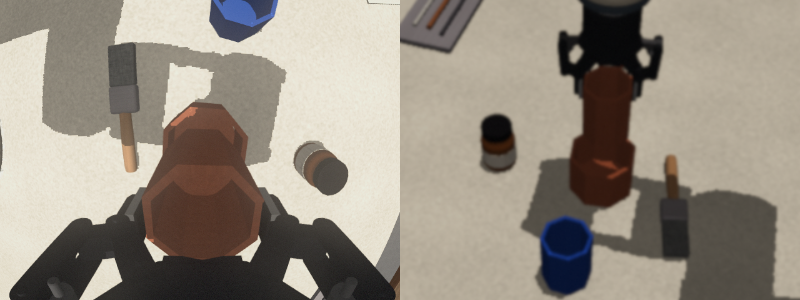

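The wrist picture (left half) shows the middle pot's rim at (203,220), centred over the wide pot at (205,125). The side picture (right half) shows it directly above the wide pot at (602,170). The offset is about +2 mm in x, so I'll lower it.

Request:
drive_tool:
  motion:
    - [[2,0,-15],[0,0,0],255]
    - [[2,0,-35],[0,0,0],255]
    - [[2,0,-55],[0,0,0],255]
    - [[2,0,-72],[0,0,0],255]
    - [[2,0,-87],[0,0,0],255]
    - [[2,0,-100],[0,0,0],255]
    - [[2,0,-108],[0,0,0],255]
    - [[2,0,-113],[0,0,0],255]

```text
t: 12.85
position: [0.5401, -0.0029, 0.2523]
ee_rot: [-179.9, 0.1, 91.6]
force: [0.4, -0.1, -2.7]
opening: 0.0673
grasp_force: 57.6
```

Request:
drive_tool:
  motion:
    - [[0,0,-2],[0,0,0],255]
    - [[0,0,-4],[0,0,0],255]
    - [[0,0,-5],[0,0,0],255]
    - [[0,0,-5],[0,0,0],255]

```text
t: 13.35
position: [0.5401, -0.0029, 0.2478]
ee_rot: [-179.9, 0.1, 91.6]
force: [-0.6, 0.3, -2.9]
opening: 0.0674
grasp_force: 57.6
```

Request:
drive_tool:
  motion:
    - [[0,0,-1],[0,0,0],255]
    - [[0,0,-2],[0,0,0],255]
    - [[0,0,-3],[0,0,0],255]
    - [[0,0,-3],[0,0,0],255]

```text
t: 13.85
position: [0.54, -0.0029, 0.2452]
ee_rot: [-179.9, 0.1, 91.6]
force: [-3.7, -0.8, 10.9]
opening: 0.0671
grasp_force: 58.7
```

Request:
drive_tool:
  motion:
    - [[0,0,0],[0,0,0],150]
    - [[0,0,0],[0,0,0],0]
    - [[0,0,0],[0,0,0],0]
    - [[0,0,0],[0,0,0],0]
    - [[0,0,20],[0,0,0],0]
    - [[0,0,60],[0,0,0],0]
    - [[0,0,115],[0,0,0],0]
    - [[0,0,115],[0,0,0],0]

```text
t: 14.85
position: [0.541, -0.0029, 0.3634]
ee_rot: [179.7, 0.2, 91.6]
force: [-0.2, 0.4, -0.0]
opening: 0.0856
grasp_force: 0.0
```

Run:
```python
from h import *
from cell import imaging
p0,R0,s=state();print(s["t"],p0,s["force"].round(1))
for n in("wrist","side"):
    c=imaging.get_calibration(n);p,d=imaging.capture(n);np.savez(n+"5.npz",p=p,d=d,m=c["mtx"],w=c["world_to_cam"])
    C=(wcloud if n=="wrist" else cloud)(d,c["mtx"],c["world_to_cam"])*1000
    for nm,a,b,S in(("wide",66,81,98),("mid",95,112,68)):
        k=red(p)&(C[...,2]>a)&(C[...,2]<b)&(np.hypot(C[...,0]-538,C[...,1]+3)<60);X=C[k]
        if len(X)>30:print(n,nm,len(X),octfit(X[:,:2],S),X.min(0).round(),X.max(0).round(),np.median(X[:,2]))
T,R=target([517.6,-296.7,240],90,0);print(s["qpos"].round(1),*delta(T,R,p0,R0))
p,d,m,w=load("side5");C=cloud(d,m,w)*1000;k=red(p)&(C[...,2]>106)&(C[...,2]<122)&(np.hypot(C[...,0]-518,C[...,1]+297)<40)
print(octfit(C[k][:,:2],46))
```

```text
14.85 [541.01679771  -2.93942977 363.44672892] [-0.2  0.4 -0. ]
wrist wide 1368 (array([539.1,  -3.2]), np.float64(44.27272344909167), np.float64(1.4406636555776509)) [492. -52.  66.] [588.  46.  80.] 76.38132885296125
wrist mid 1141 (array([539.3,  -3. ]), np.float64(1.0074232799593137), np.float64(0.8392611284189047)) [506. -38.  95.] [573.  31. 107.] 104.33263619642034
side wide 706 (array([539.5,   1. ]), np.float64(8.151306024969722), np.float64(4.194033682922626)) [492. -35.  66.] [587.  48.  81.] 73.25707127667098
side mid 322 (array([5.387e+02, 4.000e-01]), np.float64(6.562078774610234), np.float64(1.1193914603754405)) [504. -34.  95.] [572.  34. 106.] 100.64807163733715
[-6.6 24.2 92.1 -0.2 63.4 -8.1] [ -23.4 -293.8   31.6] [ 0.003  0.005 -0.028]Traceback (most recent call last):
  File "<stdin>", line 12, in <module>
  File "h.py", line 27, in octfit
    hull=cv2.convexHull(X.astype(np.float32))[:,0];
         ~~~~~~~~~~~~~~~~~~~~~~~~~~~~~~~~~~~~^^^^^
TypeError: 'NoneType' object is not subscriptable
```

Request:
drive_tool:
  motion:
    - [[-3,-40,30],[0,0,0.03],0]
    - [[-8,-100,32],[0,0,0.06],0]
    - [[-13,-160,32],[0,0,0.12],0]
    - [[-18,-220,32],[0,0,0.12],0]
    - [[-22,-275,32],[0,0,0.12],0]
    - [[-23,-294,32],[0,0,0.12],0]
    - [[-23,-294,32],[0,0,0.12],0]
    - [[-23,-294,32],[0,0,0.12],0]

```text
t: 15.95
position: [0.5172, -0.2956, 0.391]
ee_rot: [-179.8, 0.0, 98.5]
force: [0.5, 0.5, 0.5]
opening: 0.0852
grasp_force: 0.0
```

Run:
```python
from h import *
from cell import imaging
n="wrist";p0,R0,s=state();print(s["t"],p0,s["ee_rot"])
c=imaging.get_calibration(n);p,d=imaging.capture(n);np.savez(n+"6.npz",p=p,d=d,m=c["mtx"],w=c["world_to_cam"])
C=wcloud(d,c["mtx"],c["world_to_cam"])*1000
k=red(p)&(C[...,2]>107)&(C[...,2]<125)&(np.hypot(C[...,0]-518,C[...,1]+297)<50);X=C[k]
print(len(X),np.median(X[:,2]),octfit(X[:,:2],46),X.min(0).round(),X.max(0).round())
```

```text
15.95 [ 517.15670804 -295.60300272  391.03412437] [-1.79849535e+02  4.50769658e-02  9.85056806e+01]
41 116.36268962936303 (array([ 519.2, -300.7]), np.float64(21.64816939059142), np.float64(2.073589649434161)) [ 513. -292.  115.] [ 540. -276.  118.]
```

Run:
```python
from h import *
p,d,m,w=load("wrist6");C=wcloud(d,m,w)*1000
k=(d>0)&(C[...,2]>107)&(C[...,2]<125)&(np.hypot(C[...,0]-518,C[...,1]+297)<45);X=C[k]
print(len(X),np.median(X[:,2]),octfit(X[:,:2],46),X.min(0).round(),X.max(0).round())
q=p.copy();q[k]=(0,255,0);cv2.imwrite("pics/wr6.png",q)
```

```text
1780 116.1326979761529 (array([ 519.3, -298.4]), np.float64(8.586228431963733), np.float64(0.346960444049387)) [ 496. -323.  107.] [ 543. -274.  118.]
```

View pics/wr6.png

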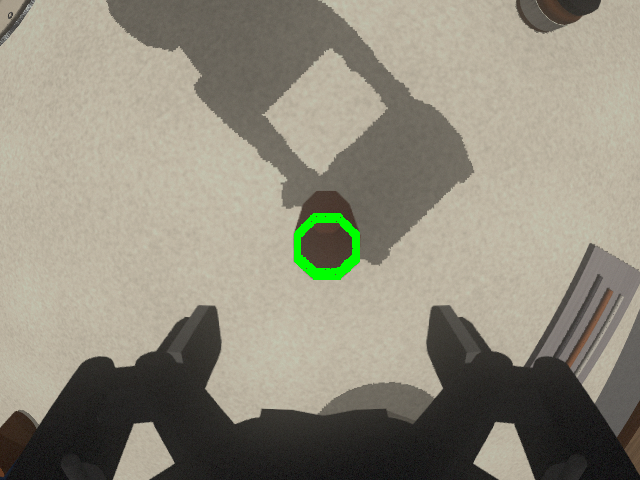

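The rim of the narrow pot at (327,246) fits at (519.3, −298.4), flats at 8.6°. I'll grip it.

Request:
drive_tool:
  motion:
    - [[2,-3,-45],[0,0,0],0]
    - [[2,-3,-90],[0,0,0],0]
    - [[2,-3,-115],[0,0,0],0]
    - [[2,-3,-128],[0,0,0],0]
    - [[2,-3,-128],[0,0,0],0]
    - [[2,-3,-128],[0,0,0],255]
    - [[2,-3,-128],[0,0,0],255]
    - [[2,-3,-128],[0,0,0],255]
  squeeze: 50

```text
t: 17.0
position: [0.5193, -0.3001, 0.2648]
ee_rot: [-180.0, 0.2, 98.5]
force: [-0.7, 1.0, 9.9]
opening: 0.0455
grasp_force: 51.3
```

Request:
drive_tool:
  motion:
    - [[0,0,0],[0,0,0],255]
    - [[0,0,8],[0,0,0],255]
    - [[0,0,30],[0,0,0],255]
    - [[0,0,70],[0,0,0],255]
    - [[0,0,110],[0,0,0],255]
    - [[0,0,140],[0,0,0],255]
    - [[0,0,140],[0,0,0],255]

```text
t: 17.88
position: [0.5193, -0.3, 0.4063]
ee_rot: [179.9, 0.3, 98.5]
force: [0.5, -0.1, -3.1]
opening: 0.045
grasp_force: 52.1
```

Run:
```python
from h import *
p0,R0,s=state();print(s["t"],p0,s["ee_rot"],s["force"].round(1),s["opening"],np.array([539.2,-3])-p0[:2])
```

```text
17.875 [ 519.32437262 -300.03886832  406.33906185] [179.90966466   0.3036822   98.45965024] [ 0.5 -0.1 -3.1] 0.04495913013042457 [ 19.87562738 297.03886832]
```

Request:
drive_tool:
  motion:
    - [[2,25,5],[0,0,0],255]
    - [[5,70,5],[0,0,0],255]
    - [[8,120,5],[0,0,0],255]
    - [[11,170,5],[0,0,0],255]
    - [[15,220,5],[0,0,0],255]
    - [[18,265,5],[0,0,0],255]
    - [[20,290,5],[0,0,0],255]
    - [[20,296,0],[0,0,0],255]

```text
t: 18.88
position: [0.5385, -0.0018, 0.4029]
ee_rot: [-179.8, 0.1, 98.6]
force: [0.3, -0.1, -2.5]
opening: 0.0452
grasp_force: 52.0
```

Request:
drive_tool:
  motion:
    - [[0,0,-5],[0,0,0],255]
    - [[0,0,-10],[0,0,0],255]
    - [[0,0,-10],[0,0,0],255]

```text
t: 19.25
position: [0.5389, -0.0046, 0.393]
ee_rot: [-179.8, 0.1, 98.4]
force: [-0.0, -0.3, -2.3]
opening: 0.045
grasp_force: 52.0
```

Run:
```python
from h import *
from cell import imaging
p0,R0,s=state();print(s["t"],p0,s["ee_rot"],s["force"].round(1),s["opening"])
for n in("wrist","side"):
    c=imaging.get_calibration(n);p,d=imaging.capture(n);np.savez(n+"7.npz",p=p,d=d,m=c["mtx"],w=c["world_to_cam"])
    C=(wcloud if n=="wrist" else cloud)(d,c["mtx"],c["world_to_cam"])*1000
    for nm,a,b,S in(("mid",95,112,68),("nar body",150,195,46),("nar rim",236,258,46)):
        k=red(p)&(C[...,2]>a)&(C[...,2]<b)&(np.hypot(C[...,0]-538,C[...,1]+3)<50);X=C[k]
        if len(X)>30:print(n,nm,len(X),octfit(X[:,:2],S),X.min(0).round(),X.max(0).round(),np.median(X[:,2]))
```

```text
19.25 [538.93147792  -4.60702057 393.04921568] [-1.79839849e+02  1.08058117e-01  9.83950814e+01] [-0.  -0.3 -2.3] 0.04503118034239689
wrist mid 980 (array([539.5,  -2.9]), np.float64(2.4860495289135263), np.float64(3.213242400858733)) [506. -19.  95.] [573.  31. 106.] 104.31990532653194
wrist nar body 1606 (array([5.37e+02, 2.00e-01]), np.float64(29.274194044459485), np.float64(1.8907874525940271)) [514. -22. 150.] [560.  21. 195.] 180.94803148607008
wrist nar rim 3408 (array([538.8,  -2.8]), np.float64(8.900506232387094), np.float64(0.48913111192604597)) [516. -27. 236.] [562.  22. 247.] 244.53184859533772
side mid 245 (array([537.9,   0.9]), np.float64(33.66302129119829), np.float64(2.2152048049708344)) [504. -22.  95.] [572.  34. 106.] 101.26017625907741
side nar body 403 (array([ 5.369e+02, -5.000e-01]), np.float64(13.487924105297452), np.float64(2.720979755083948)) [516.   6. 150.] [558.  23. 195.] 173.32038566031244
side nar rim 249 (array([537.4,   0. ]), np.float64(13.924262195350387), np.float64(0.8711352479656977)) [514. -24. 236.] [559.  23. 249.] 241.2127478743062
```

Request:
drive_tool:
  motion:
    - [[1,0,-12],[0,0,0],255]
    - [[1,0,-28],[0,0,0],255]
    - [[1,0,-45],[0,0,0],255]
    - [[1,0,-62],[0,0,0],255]
    - [[1,0,-78],[0,0,0],255]
    - [[1,0,-92],[0,0,0],255]
    - [[1,0,-102],[0,0,0],255]
    - [[1,0,-108],[0,0,0],255]

```text
t: 20.35
position: [0.5401, -0.0039, 0.2851]
ee_rot: [-179.9, 0.1, 98.5]
force: [-0.7, 0.1, -2.5]
opening: 0.045
grasp_force: 52.1
```

Request:
drive_tool:
  motion:
    - [[0,0,-2],[0,0,0],255]
    - [[0,0,-3],[0,0,0],255]
    - [[0,0,-4],[0,0,0],255]
    - [[0,0,-4],[0,0,0],255]

```text
t: 20.85
position: [0.5401, -0.0039, 0.2818]
ee_rot: [-179.9, 0.1, 98.5]
force: [-0.3, -0.1, -3.5]
opening: 0.0448
grasp_force: 52.1
```

Request:
drive_tool:
  motion:
    - [[0,0,-1],[0,0,0],255]
    - [[0,0,-2],[0,0,0],255]
    - [[0,0,-3],[0,0,0],255]
    - [[0,0,-3],[0,0,0],255]

```text
t: 21.35
position: [0.5401, -0.0039, 0.2798]
ee_rot: [-180.0, 0.1, 98.5]
force: [-6.2, 1.0, 22.0]
opening: 0.0455
grasp_force: 54.9
```

Request:
drive_tool:
  motion:
    - [[0,0,1],[0,0,0],255]
    - [[0,0,1],[0,0,0],150]
    - [[0,0,1],[0,0,0],0]
    - [[0,0,1],[0,0,0],0]
    - [[0,0,1],[0,0,0],0]
    - [[0,0,20],[0,0,0],0]
    - [[0,0,60],[0,0,0],0]
    - [[0,0,110],[0,0,0],0]

```text
t: 22.35
position: [0.5398, -0.0039, 0.3892]
ee_rot: [-179.8, 0.1, 98.5]
force: [1.3, -0.4, 0.1]
opening: 0.0854
grasp_force: 0.0
```

Request:
drive_tool:
  motion:
    - [[0,0,10],[0,0,0],0]
    - [[0,0,10],[0,0,0],0]
    - [[0,0,10],[0,0,0],0]
    - [[0,0,10],[0,0,0],0]

```text
t: 22.85
position: [0.5399, -0.0039, 0.3975]
ee_rot: [-179.8, 0.1, 98.5]
force: [0.5, -0.2, -1.0]
opening: 0.0855
grasp_force: 0.0
```

Run:
```python
from h import *
from cell import imaging
p0,R0,s=state();print(s["t"],p0,s["force"].round(1),s["opening"])
for n in("wrist","side"):
    c=imaging.get_calibration(n);p,d=imaging.capture(n)
    C=(wcloud if n=="wrist" else cloud)(d,c["mtx"],c["world_to_cam"])*1000
    for nm,a,b,S in(("wide",68,81,98),("mid",97,110,68),("nar",121,138,46)):
        k=(d>0)&(C[...,2]>a)&(C[...,2]<b)&(np.hypot(C[...,0]-539,C[...,1]+3)<58);X=C[k]
        if len(X)>30:print(n,nm,len(X),octfit(X[:,:2],S),X.min(0).round(),X.max(0).round(),np.median(X[:,2]))
    if n=="wrist":cv2.imwrite("pics/wr8.png",p)
```

```text
22.85 [539.89304827  -3.87294596 397.45828013] [ 0.5 -0.2 -1. ] 0.08553397779674923
wrist wide 3339 (array([539.4,  -3.7]), np.float64(41.68595962076156), np.float64(0.26300201053344585)) [489. -54.  68.] [590.  46.  81.] 76.22247351250657
wrist mid 2251 (array([539.4,  -2.9]), np.float64(44.95725159395169), np.float64(0.22664217514125903)) [505. -38.  97.] [573.  31. 110.] 104.26455328481528
wrist nar 1964 (array([539.7,  -2. ]), np.float64(8.709807679126936), np.float64(0.1960148798763456)) [516. -26. 121.] [564.  22. 133.] 131.12459242152272
side wide 569 (array([537.9,  -1.5]), np.float64(41.356899160135065), np.float64(2.416220671332103)) [489. -38.  68.] [588.  49.  81.] 73.6661572787384
side mid 425 (array([537.7,  -1.2]), np.float64(1.603630938770489), np.float64(1.543680748212707)) [504. -28.  97.] [572.  33. 110.] 102.1738659750909
side nar 280 (array([ 5.384e+02, -3.000e-01]), np.float64(10.516427238967923), np.float64(0.9012890326891604)) [516. -25. 121.] [561.  25. 133.] 128.09402747359084
```

View pics/wr8.png

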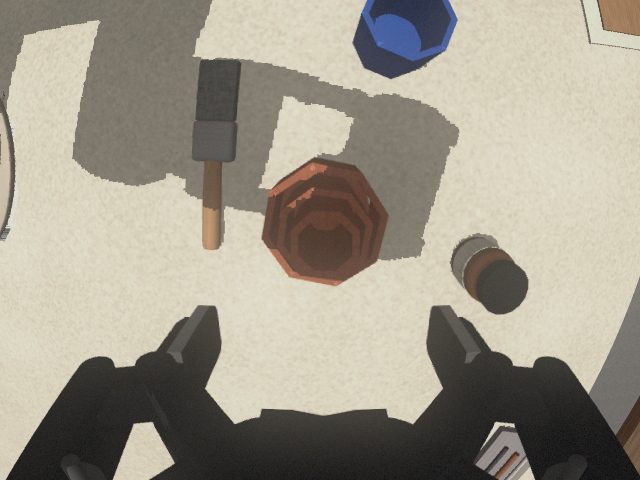

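The nest at (325,225) is concentric, with rims at 76, 104 and 131 mm (expected 75, 103, 130). The jar at (490,275) and the brush at (215,155) are untouched, so I'm handing in.

```bash
python3 -c "
from cell import job_done
print(job_done())"
```

```text
the job is handed in; nothing more can be done
None
```

The three pots are nested, upright and fully down, with axes within 2 mm of each other by the last camera check, and the job was handed in at about 23 s (no verdict was returned).

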